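# Clear the reader's hatch and pop it open

## Robot

A 6-joint arm with a two-finger parallel gripper is mounted at the origin on a cart in front of the work surface, level with it; the furniture and walls round the work are solid. World frame = base frame: x ahead of the robot, y to its left, z up, the work surface at z = 0. Lengths are in mm, angles in rad, forces in N, time in s.
With the tool pointing down it reaches from about 350 to 975 mm from the base axis. Payload 7.1 kg.
Tool frame: the origin (TCP) lies between the finger pads; the fingertips stand 17 mm ahead of it and the grasp point (between the pads) lies 2 mm behind it; z points along the fingers, y is the line along which they close (so a half turn about z gives the same grasp; the last joint's range is limited). The gripper opens to 88 mm and grips with 3 to 60 N. Pads are 20 mm wide; open, the fingers measure 115 mm over their backs; the gripper's body (75 mm by 178 mm) begins 61 mm behind the grasp point.
Start: joints at [1.264, 0.423, 1.63, -0, 1.089, -0.019], TCP at [177.37, 599.287, 239.675] pointing down, gripper open.
Joint ranges: [-3, 3], [-0.9, 2.11], [0.09, 2.58], [-1.31, 4.45], [0.11, 2.69], [-2.54, 2.54]. Speed limits (rad/s): [2.39, 2.39, 3.01, 3.14, 3.14, 3.14].

## Interface

Orientations are given as a rotation vector (axis times angle).
In Python, from workcell import ctrl gives the robot as it stands.
- The arm moves only by the shell command python3 jog.py 'ROWS' [OPENING]. ROWS is a JSON list of rows, 1 to 5 of them, each of 6 numbers: dx, dy, dz in mm, then a rotation vector rx, ry, rz in rad; each row shifts and turns the commanded pose from where the row before left it, along the tool's axes as they then stand; what a row does not reach is not made up. A row lasts 1/12 s, in which the tool goes at most 41.7 mm and 0.125 rad, less where a joint would pass 70% of its speed; a pose out of reach is approached as far as the arm can. OPENING is the finger opening in mm, set as the command begins (- or left out keeps the last). The fingers move at their own pace and stop on an object; the grip force is fixed at half the most. Time passes only in rows, so rows that do not move let the fingers close. It prints the time, the measured TCP pose, the force, the opening and the grip force at its end.
- ctrl.get_obs(): the state, without advancing time (a new reading comes with each control period).
- ctrl.get_image(name): name is "scene" or "top" or "wrist"; returns a dict with "img" (384x512x3 uint8, red, green, blue), "fx", "fy", "cx", "cy" (pixels), "k1" (the pictures are not rectified: a ray, as slopes to the right and down, at radius r is drawn at 1 + k1 r^2 times it, then the intrinsics apply), "R" (3x3) and "t" (3): a world point X has camera coordinates R X + t. Camera axes: x right, y down, z forward; pixel columns grow to the right and rows downward; lengths in mm; the calibration is good to about 2 mm. A picture is of the moment at which its call begins. There is no depth.
- ctrl.close_job(): hands the job in; it is judged then, once.
The state is a dict: "t": time; "qpos": joint angles; "qvel": joint speeds; "joint_torque": joint torques, N m; "ee_pos": TCP position; "orientation": TCP orientation; "ft_force": force on the tool from outside, world axes, zero at the start; "moment": the same for the moment, N m; "width": finger opening in mm; "grasp_force": force on a finger pad.
Only numpy, scipy, OpenCV 4.12 (cv2) and the standard library are available. Lean on these libraries where they do the work, as an engineer would, in place of code of your own. Each camera call takes 0.05 s, during which the arm holds its last target. There are 200 camera calls.

## Task

A small flat carton has been left on the sample hatch of the bench reader. Push the carton sideways with the fingers, without picking it up, until it lies on the reader's flat deck to the left of the hatch and clear of it; then press the front edge of the hatch down once and let go, so that its push-push latch releases and the hatch pops up. Keep off it and watch for about three seconds that it stays open, and leave everything else where it stands.

Things in the scene. Friction and masses are not known exactly. Their poses are not given: they have to be found in the camera images.
- reader: White low instrument, 170 (x) x 260 (y) x 85 mm high, fixed. Origin: centre of its underside; x points to its back, y to its left end; the front (-x) has a dark display, and its rim dips 10 mm before the hatch. The top is level at z 85 mm; at its right end is the grey sample hatch (x -70 to +30, y -110 to -30 mm); left of that (y -30 to +130 mm) is the flat deck, a vial at its back
- hatch (a joint): Angle of the hatch (rad), hinged at its back edge (reader x +30 mm): 0 shut, top 1 mm above the deck; -0.075 pressed in; 0.55 open at its stop. Plate 100 mm hinge to front edge, 80 wide, 6 thick. Push-push latch: front edge pressed 6 mm or more down (about 3 N; firm stop at 7.5 mm) and let go, a spring swings it up to 0.55 within 1 s; pressed down again it latches shut
- press_pad (a point): Centre of the dark 18 x 44 mm pad on top of the hatch, 12 mm from its front edge, where it is pressed; it moves with the hatch, 88 mm from the hinge
- hatch_mid (a point): Point fixed on the reader at the centre of the shut hatch's top face; same axes as the reader
- latch_pin (a joint): Sideways place (m) of the pin hidden inside the latch, out of reach: 0 under the catch (latched), +0.006 when let go by the press, about -0.009 once the hatch has popped and until it has been latched again
- carton: Flat closed white carton 61 (its x) x 85 (its y) x 32 mm high, loose, under 0.12 kg, lying flat on the hatch with its long side roughly along the reader's x. Origin: centre of its underside, z up; its x axis lies roughly along the reader's y
- vial: Vial with a dark cap, 23 mm across, 52 mm high, loose, standing on the back strip of the reader's deck. Origin: centre of its underside
- beaker: Small clear beaker, 47 mm across, 60 mm high, loose bystander on the worktop. Origin: centre of its underside
- tape: Roll of tape lying flat, 100 mm across, 25 mm high, loose bystander on the worktop. Origin: centre of its underside
- jar: Brown jar with a black lid, 52 mm across, 66 mm high, loose bystander on the worktop. Origin: centre of its underside

How it is judged:
By the outcome, as a careful person would: the job done as asked, in the order asked, and still so for the second after the job is handed in, with the robot touching nothing.
It also fails if it takes over 45 s, if anything falls off the work surface, if the arm or the gripper's body presses on something with over 40 N, if the wrist force passes 120 N, or if a joint passes its speed limit or range.

## Working session

There is one attempt and no reset: what is moved stays moved. The work goes in short steps, Python scripts to look and compute and a shell command to move; the robot and the scene stay as the last step left them, time stands still between calls to the robot, and variables do not carry over. Pictures are saved under pics/ and viewed, at most 10 in all, crops included, and the job is handed in when it is done.

```bash
ls; mkdir -p pics
python3 - <<'E'
from workcell import ctrl
import cv2,pickle
o=ctrl.get_obs();print(o['t'],o['ee_pos'],o['orientation'],o['width'])
d={}
for n in("scene","top","wrist"):
    d[n]=ctrl.get_image(n);cv2.imwrite(f"pics/{n}0.png",d[n]["img"][:,:,::-1])
    print(n,{k:v for k,v in d[n].items() if k!='img'})
pickle.dump(d,open("cams0.pkl","wb"))
E
```

```text
jog.py
pics
workcell.py
0.0 [177.2164502  598.80645991 238.91307163] [-4.50450305e-01 -3.10887868e+00  2.33644233e-03] 87.99970300648268
scene {'fx': 424.04566508485334, 'fy': 424.04566508485334, 'cx': 246.72471478976846, 'cy': 192.5826340187642, 'k1': -0.025309046584710553, 'R': array([[ 0.87061869, -0.49175035,  0.01430703],
       [-0.35037549, -0.6402117 , -0.68364171],
       [ 0.34534058,  0.59017842, -0.72967754]]), 't': array([-399.17194458,  248.36149802, 1145.79020855])}
top {'fx': 463.2603370986874, 'fy': 463.2603370986874, 'cx': 253.40290513047594, 'cy': 195.7616281415213, 'k1': -0.033420823106382294, 'R': array([[ 0.02658756, -0.99764781,  0.06318183],
       [-0.98156352, -0.0380218 , -0.18731632],
       [ 0.18927801, -0.0570367 , -0.9802656 ]]), 't': array([   5.21821982,  483.86534443, 1527.66572896])}
wrist {'fx': 330.85853675135866, 'fy': 330.85853675135866, 'cx': 259.717106430036, 'cy': 193.76702588588446, 'k1': -0.08310390898600775, 'R': array([[ 0.28368524,  0.95891525, -0.00205534],
       [ 0.91397123, -0.26973925,  0.30314572],
       [ 0.29013665, -0.08787649, -0.952942  ]]), 't': array([-623.49295908,  -38.46481393,  392.77794477])}
```

View pics/scene0.png

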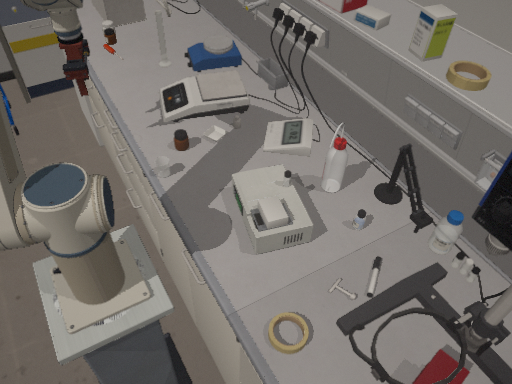

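View pics/top0.png

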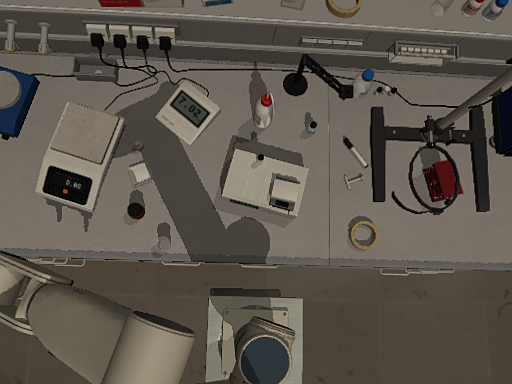

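The reader is near (262,182) in the top view and (270,208) in the scene view. The carton sits on its right half, with the vial at the back at (261,157) top and (288,176) scene. Next I'll enlarge both crops.

Run:
```python
import cv2
for n,(x,y) in {"top":(215,140),"scene":(225,160)}.items():
    im=cv2.imread(f"pics/{n}0.png")[y:y+84,x:x+100]
    im=cv2.resize(im,None,fx=7,fy=7,interpolation=cv2.INTER_CUBIC)
    im=cv2.convertScaleAbs(im,alpha=1.0)
    for k in range(0,100,10):
        cv2.putText(im,str(x+k),(k*7,8),0,.3,(0,0,255));cv2.line(im,(k*7,0),(k*7,588),(0,0,255) ,1) if k%20==0 else 0
        if k<84: cv2.putText(im,str(y+k),(0,k*7+8),0,.3,(0,0,255));cv2.line(im,(0,k*7),(700,k*7),(0,0,255),1) if k%20==0 else 0
    cv2.imwrite(f"pics/{n}_c.png",im)
```

```text
(no output)
```

View pics/top_c.png

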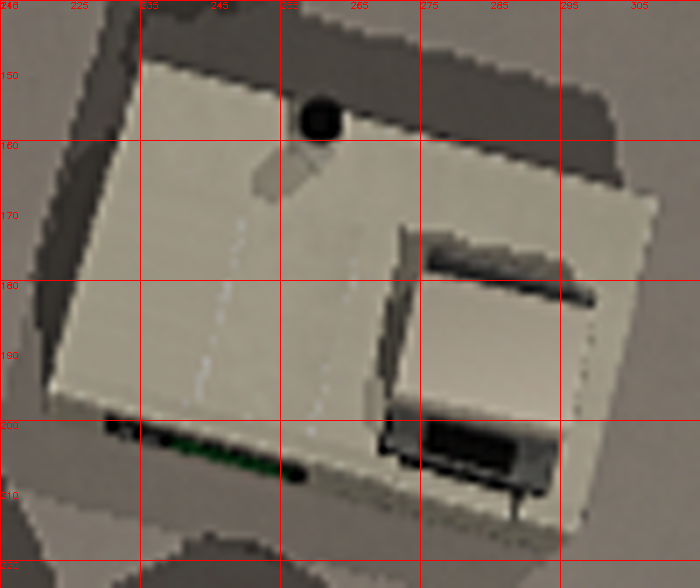

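View pics/scene_c.png

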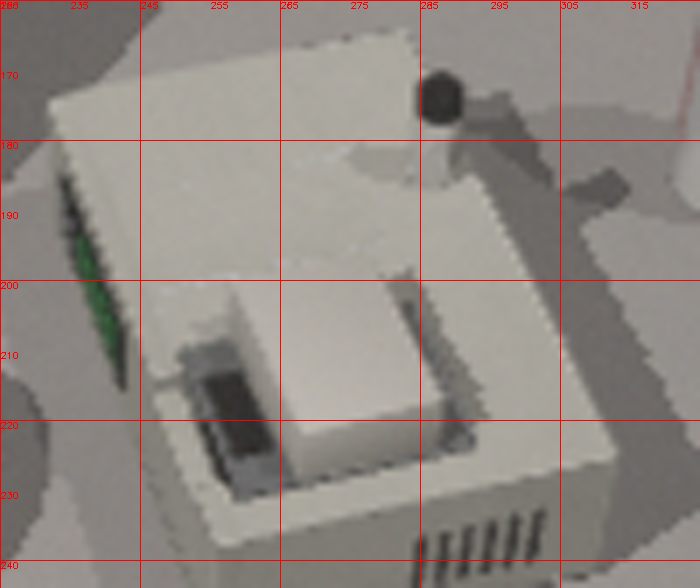

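The crops give the reader's deck corners, the carton's top corners and the vial cap at (260.9,157.1) top and (287.9,173.9) scene. I'll triangulate these.

```bash
cat > h.py <<'E'
import numpy as np,cv2
from scipy.optimize import least_squares
def ray(c,p):
    K=np.array([[c['fx'],0,c['cx']],[0,c['fy'],c['cy']],[0,0,1]])
    u=cv2.undistortPoints(np.array([[p]],float),K,np.array([c['k1'],0,0,0,0.]))[0,0]
    return -c['R'].T@c['t'], c['R'].T@np.r_[u,1]
def tri(c1,p1,c2,p2):
    (a,u),(b,v)=ray(c1,p1),ray(c2,p2)
    s=np.linalg.lstsq(np.c_[u,-v],b-a,rcond=None)[0]
    A,B=a+s[0]*u,b+s[1]*v
    return (A+B)/2,np.linalg.norm(A-B)
def onz(c,p,z):
    a,u=ray(c,p);return a+u*(z-a[2])/u[2]
def proj(c,X):
    X=np.atleast_2d(X).astype(float)
    K=np.array([[c['fx'],0,c['cx']],[0,c['fy'],c['cy']],[0,0,1]])
    return cv2.projectPoints(X,cv2.Rodrigues(c['R'])[0],c['t'],K,np.array([c['k1'],0,0,0,0.]))[0][:,0]
E
python3 - <<'E'
from h import *;import pickle
np.set_printoptions(precision=1,suppress=True)
d=pickle.load(open('cams0.pkl','rb'));T,S=d['top'],d['scene']
f=lambda n,w,x,y:(x/7+(215 if w=='t' else 225),y/7+(140 if w=='t' else 160))
P={'BL':((140,60),(412,30)),'BR':((657,200),(615,452)),'FR':((577,530),(218,545)),'FL':((48,390),(52,105)),
'vialtop':((321,120),(440,97)),'hatchFL':((380,453),(185,352)),'hatchFR':((548,493),(238,500)),'pad':((470,448),(237,415)),'cBL':((425,278),(385,275)),'cFL':((395,397),(232,282)),'cBR':((590,300),(440,400)),'cFR':((560,430),(300,432))}
W={}
for k,(a,b) in P.items():
    X,e=tri(T,f(k,'t',*a),S,f(k,'s',*b));W[k]=X;print(k,X,'gap %.1f'%e,'top@z',onz(T,f(k,'t',*a),117 if k[0]=='c' else 85),'sc@z',onz(S,f(k,'s',*b),117 if k[0]=='c' else 85))
# fit reader pose with known z 85
L=np.array([[85,130],[85,-130],[-85,-130],[-85,130],[-70,-30],[-70,-110],[-58,-70]])
ks=['BL','BR','FR','FL','hatchFL','hatchFR','pad']
def model(p): 
    c,s=np.cos(p[2]),np.sin(p[2]);return np.c_[L@np.array([[c,s],[-s,c]])+p[:2],np.full(len(L),p[3])]
def res(p):
    X=model(p);return np.r_[(proj(T,X)-[f(k,'t',*P[k][0]) for k in ks]).ravel(),(proj(S,X)-[f(k,'s',*P[k][1]) for k in ks]).ravel()]
r=least_squares(res,[500,0,0,85],loss='soft_l1');print('reader',r.x[:2],r.x[3],'yaw %.4f'%r.x[2]);print(r.fun.reshape(2,7,2))
p=r.x;Ri=np.array([[np.cos(p[2]),np.sin(p[2])],[-np.sin(p[2]),np.cos(p[2])]])
for k in P: print(k,Ri@(W[k][:2]-p[:2]),W[k][2])
E
```

```text
BL [639.2  88.2  84. ] gap 7.7 top@z [635.2  89.7  85. ] sc@z [642.7  86.9  85. ]
BR [ 577.  -161.7   87.6] gap 2.4 top@z [ 576.5 -161.6   85. ] sc@z [ 579.7 -160.4   85. ]
FR [ 415.2 -124.3   86.4] gap 2.1 top@z [ 414.4 -124.1   85. ] sc@z [ 416.8 -123.6   85. ]
FL [475.  126.8  80.7] gap 4.5 top@z [472.  127.4  85. ] sc@z [475.2 122.6  85. ]
vialtop [597.1   4.6 133.5] gap 3.4 top@z [609.1   1.7  85. ] sc@z [629.9  44.   85. ]
hatchFL [451.1 -31.2  85.4] gap 7.1 top@z [447.8 -30.1  85. ] sc@z [454.9 -31.5  85. ]
hatchFR [ 432.2 -110.1   88.1] gap 2.5 top@z [ 431.6 -110.2   85. ] sc@z [ 434.9 -108.3   85. ]
pad [453.  -72.9  88.7] gap 3.8 top@z [451.8 -72.8  85. ] sc@z [456.6 -70.7  85. ]
cBL [533.3 -49.6 106.1] gap 10.2 top@z [525.9 -46.5 117. ] sc@z [532.7 -58.4 117. ]
cFL [471.  -34.2 120.9] gap 6.1 top@z [468.8 -33.5 117. ] sc@z [476.  -31.7 117. ]
cBR [ 517.8 -124.1  115.7] gap 2.2 top@z [ 518.5 -124.3  117. ] sc@z [ 515.9 -124.8  117. ]
cFR [ 457.8 -111.4  116.4] gap 3.3 top@z [ 456.1 -110.8  117. ] sc@z [ 459.3 -112.1  117. ]
reader [526.5 -17.8] 85.53904905136596 yaw -0.2302
[[[ 0.1 -1.1]
  [ 0.6 -0.9]
  [ 0.3  0.1]
  [-0.2 -0.5]
  [ 0.3 -1.1]
  [-0.4 -0.6]
  [ 0.  -0.7]]

 [[-1.4 -0.2]
  [ 0.7  0.7]
  [-0.6  0.6]
  [-1.4 -1. ]
  [-1.1  0.2]
  [-0.4  0.2]
  [-0.4  0.7]]]
BL [ 85.5 128.9] 84.0098918480503
BR [  81.9 -128.6] 87.58295191250266
FR [ -84.1 -129.1] 86.37900074036475
FL [-83.2 129. ] 80.70932989659195
vialtop [63.6 37.8] 133.52613578240823
hatchFL [-70.4 -30.3] 85.39105529537414
hatchFR [ -70.7 -111.4] 88.14451783177634
pad [-59.  -70.5] 88.68035418964803
cBL [ 13.9 -29.4] 106.10413714161314
cFL [-50.4 -28.7] 120.8556681657463
cBR [  15.7 -105.5] 115.69097793130032
cFR [ -45.5 -106.9] 116.4425528812065
```

```bash
for i in 1; do python3 jog.py '[[-37,-5,0,0,0,0.06],[-37,-5,0,0,0,0.06],[-37,-5,0,0,0,0.06],[-37,-5,0,0,0,0.06],[-37,-5,0,0,0,0.06]]' 30; done
python3 jog.py '[[-37,-5,0,0,0,0.06],[-37,-5,0,0,0,0.06],[-37,-5,0,0,0,0.06],[-37,-5,0,0,0,0.06],[-37,-5,0,0,0,0.06]]'
python3 jog.py '[[-37,-5,0,0,0,0.06],[-37,-5,0,0,0,0.06],[-37,-5,0,0,0,0.06],[-37,-5,0,0,0,0.06],[-37,-5,0,0,0,0.06]]'
python3 jog.py '[[-37,-5,0,0,0,0.06],[-37,-5,0,0,0,0.06],[-37,-5,0,0,0,0.06],[-37,-5,0,0,0,0.06],[-37,-5,0,0,0,0.06]]'
cat > pose.py <<'E'
from workcell import ctrl
from h import *
from scipy.spatial.transform import Rotation as Ro
YAW=-0.230;O=np.array([526.5,-17.8])
def toR(p):
    c,s=np.cos(YAW),np.sin(YAW);return np.array([[c,s],[-s,c]])@(np.asarray(p)[:2]-O)
def state():
    np.set_printoptions(precision=2,suppress=True)
    o=ctrl.get_obs();R=Ro.from_rotvec(o['orientation']).as_matrix()
    print('t',o['t'],'tcp',o['ee_pos'],'reader',toR(o['ee_pos']),'tool y yaw in reader %.3f'%(np.arctan2(R[1,1],R[0,1])-YAW),'z',R[:,2],'F',o['ft_force'],'w',o['width'])
    return o,R
def goal(rx,ry,z):
    o,R=state();c,s=np.cos(YAW),np.sin(YAW)
    w=np.r_[O+np.array([[c,-s],[s,c]])@[rx,ry],z]
    print('tool delta',R.T@(w-o['ee_pos']))
E
python3 -c "from pose import *;goal(-18,-165,240)"
```

```text
t: 0.57
ee_pos: [338.0, 502.4, 239.4]
orientation: [0.914, 3.006, -0.0]
ft_force: [0.6, -0.2, -0.3]
width: 57.9
grasp_force: 0.0
t: 0.98
ee_pos: [461.7, 363.1, 239.5]
orientation: [1.353, 2.835, -0.0]
ft_force: [1.3, 0.3, 0.1]
width: 30.8
grasp_force: 0.0
t: 1.4
ee_pos: [538.5, 193.6, 239.5]
orientation: [1.762, 2.601, -0.0]
ft_force: [1.1, 0.3, -0.4]
width: 29.9
grasp_force: 0.0
t: 1.82
ee_pos: [561.9, 9.1, 239.5]
orientation: [2.131, 2.309, -0.0]
ft_force: [0.4, 0.3, 0.5]
width: 29.7
grasp_force: 0.0
t 1.8167 tcp [561.86   9.06 239.52] reader [28.3  34.21] tool y yaw in reader 0.310 z [ 0. -0. -1.] F [0.36 0.31 0.5 ] w 29.70242833406168
tool delta [-175.59 -104.87   -0.48]
```

```bash
python3 jog.py '[[-36,-14,0,0,0,0.062],[-36,-14,0,0,0,0.062],[-36,-14,0,0,0,0.062],[-36,-14,0,0,0,0.062],[-36,-14,0,0,0,0.062]]'; python3 jog.py '[[0,0,0,0,0,0]]'
python3 - <<'E'
from pose import *
import pickle
goal(-18,-165,240)
c=ctrl.get_image('wrist');pickle.dump(c,open('w1.pkl','wb'));print(-c['R'].T@c['t'])
cv2.imwrite('pics/w1.png',c['img'][:,:,::-1])
E
```

```text
t: 2.23
ee_pos: [483.9, -167.0, 239.5]
orientation: [2.462, 1.952, -0.0]
ft_force: [0.7, -0.6, -0.2]
width: 29.9
grasp_force: 0.0
t: 2.32
ee_pos: [481.6, -169.6, 239.4]
orientation: [-2.466, -1.946, 0.003]
ft_force: [0.4, 0.3, -0.6]
width: 30.0
grasp_force: 0.0
t 2.3167 tcp [ 481.55 -169.65  239.38] reader [  -9.14 -158.1 ] tool y yaw in reader -0.004 z [-0. -0. -1.] F [ 0.45  0.32 -0.6 ] w 30.020142163939617
tool delta [-6.94 -8.83 -0.6 ]
[502.39 -88.87 384.95]
```

View pics/w1.png

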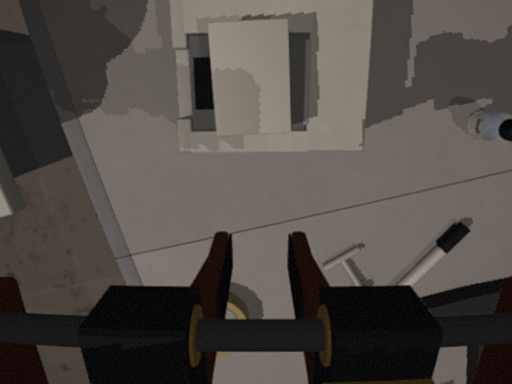

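The wrist view shows the carton's top corners at (208,22), (287,20), (291,133) and (215,136). Its long side looks to lie across the hatch, along the reader's y. The pad is at (203,83).

Run:
```python
from pose import *
import pickle
np.set_printoptions(precision=1,suppress=True)
c=pickle.load(open('w1.pkl','rb'))
for z,ps in((117,[(208,22),(287,20),(291,133),(215,136)]),(86,[(187,33),(309,33),(306,131),(191,131),(178,151),(363,151),(203,83)])):
    for p in ps: X=onz(c,p,z);print(z,p,X[:2],toR(X))
```

```text
117 (208, 22) [475.8 -32.5] [-46.  -25.8]
117 (287, 20) [533.3 -45. ] [ 12.8 -24.9]
117 (291, 133) [ 518.5 -128.1] [  17.4 -109.2]
117 (215, 136) [ 458.3 -116.2] [ -44.  -111.3]
86 (187, 33) [453.2 -29.9] [-68.6 -28.5]
86 (309, 33) [552.7 -54. ] [ 33.7 -29.3]
86 (306, 131) [ 533.9 -133.9] [  33.7 -111.4]
86 (191, 131) [ 433.3 -109.8] [ -69.8 -110.9]
86 (178, 151) [ 416.4 -124.5] [ -82.9 -129. ]
86 (363, 151) [ 581.6 -163.7] [  87.  -129.5]
86 (203, 83) [455.3 -72.5] [-56.9 -69.5]
```

```bash
python3 jog.py '[[2,-2,30,0,0,0],[2,-2,30,0,0,0],[2,-2,30,0,0,0],[2,0,25,0,0,0],[0,0,11,0,0,0]]' 20; python3 jog.py '[[0,0,0,0,0,0],[0,0,0,0,0,0]]'
python3 -c "from pose import *;goal(-15,-25,112)"
```

```text
t: 2.78
ee_pos: [479.4, -154.5, 110.8]
orientation: [-2.454, -1.955, 0.003]
ft_force: [-0.7, -0.1, -0.7]
width: 20.1
grasp_force: 0.0
t: 2.95
ee_pos: [481.2, -155.8, 113.8]
orientation: [-2.457, -1.957, 0.0]
ft_force: [0.3, -0.1, 0.4]
width: 20.0
grasp_force: 0.0
t 2.95 tcp [ 481.18 -155.81  113.79] reader [ -12.66 -144.71] tool y yaw in reader 0.004 z [-0.  0. -1.] F [ 0.34 -0.08  0.44] w 20.025820889679647
tool delta [119.72  -1.85   1.81]
```

```bash
python3 jog.py '[[8,-1,1,0,0,0],[8,-1,0,0,0,0],[8,0,0,0,0,0],[8,0,0,0,0,0],[8,0,0,0,0,0]]'; python3 jog.py '[[8,0,0,0,0,0],[8,0,0,0,0,0],[8,0,0,0,0,0],[8,0,0,0,0,0],[8,0,0,0,0,0]]';python3 jog.py '[[8,0,0,0,0,0],[8,0,0,0,0,0],[8,0,0,0,0,0],[6,0,0,0,0,0],[5,0,0,0,0,0]]'; python3 jog.py '[[4,0,0,0,0,0],[2,0,0,0,0,0],[0,0,0,0,0,0]]'
python3 - <<'E'
from pose import *
import pickle
goal(-15,-25,112)
c=ctrl.get_image('top');pickle.dump(c,open('t2.pkl','wb'))
im=cv2.resize(c['img'][140:224,215:315,::-1],None,fx=7,fy=7,interpolation=cv2.INTER_CUBIC)
c=ctrl.get_image('scene');pickle.dump(c,open('s2.pkl','wb'))
im2=cv2.resize(c['img'][160:244,225:325,::-1],None,fx=7,fy=7,interpolation=cv2.INTER_CUBIC)
cv2.imwrite('pics/s2.png',im2);cv2.imwrite('pics/t2.png',im)
E
```

```text
t: 3.37
ee_pos: [488.4, -116.0, 113.4]
orientation: [2.457, 1.955, 0.001]
ft_force: [-0.8, -1.9, 0.1]
width: 19.9
grasp_force: 0.5
t: 3.78
ee_pos: [496.9, -77.0, 112.6]
orientation: [-2.459, -1.956, 0.0]
ft_force: [-0.5, -0.5, -0.3]
width: 19.8
grasp_force: 0.2
t: 4.2
ee_pos: [504.7, -43.0, 112.6]
orientation: [-2.458, -1.956, 0.0]
ft_force: [0.3, -0.9, -0.8]
width: 20.2
grasp_force: 0.2
t: 4.45
ee_pos: [506.1, -37.6, 112.7]
orientation: [-2.458, -1.956, -0.0]
ft_force: [-0.4, 0.4, 0.4]
width: 19.9
grasp_force: 0.0
t 4.45 tcp [506.07 -37.58 112.66] reader [-15.38 -23.92] tool y yaw in reader 0.003 z [ 0.  0. -1.] F [-0.37  0.37  0.45] w 19.88761379054919
tool delta [-1.08  0.37  0.66]
```

View pics/s2.png

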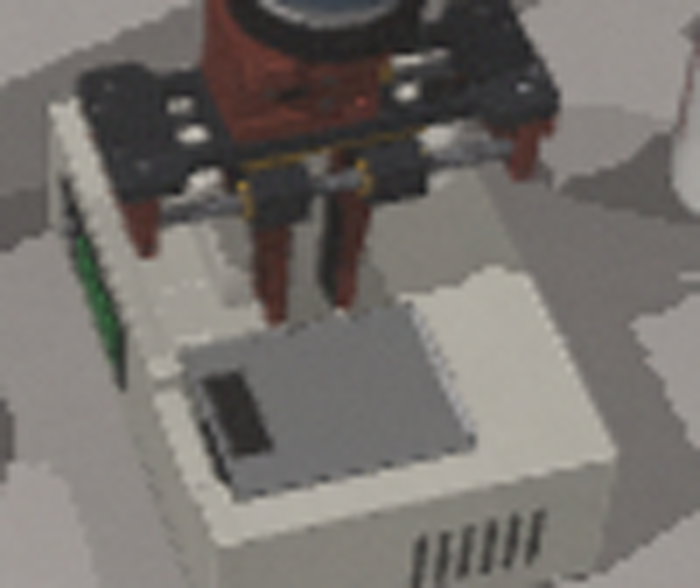

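```bash
python3 jog.py '[[-6,0,0,0,0,0],[-10,0,0,0,0,0],[-10,0,-15,0,0,0],[-8,-10,-25,0,0,0],[0,-10,-25,0,0,0]]' 0; python3 jog.py '[[-5,-10,0,0,0,0],[-5,-10,0,0,0,0],[0,0,0,0,0,0],[0,0,0,0,0,0]]'
python3 - <<'E'
from pose import *
import pickle
goal(-56,-70,110)
c=ctrl.get_image('wrist');pickle.dump(c,open('w3.pkl','wb'))
cv2.imwrite('pics/w3.png',c['img'][:,:,::-1])
E
```

```text
t: 4.97
ee_pos: [477.6, -68.4, 177.7]
orientation: [-2.459, -1.953, 0.003]
ft_force: [-0.1, 0.6, 0.3]
width: 0.7
grasp_force: 0.0
t: 5.3
ee_pos: [456.0, -72.2, 176.9]
orientation: [-2.459, -1.954, 0.002]
ft_force: [-0.1, 0.3, 0.7]
width: 0.4
grasp_force: 0.0
t 5.3 tcp [456.02 -72.17 176.95] reader [-56.23 -69.  ] tool y yaw in reader 0.002 z [-0.  0. -1.] F [-0.14  0.34  0.72] w 0.42305246692225934
tool delta [-0.99  0.32 66.95]
```

View pics/w3.png

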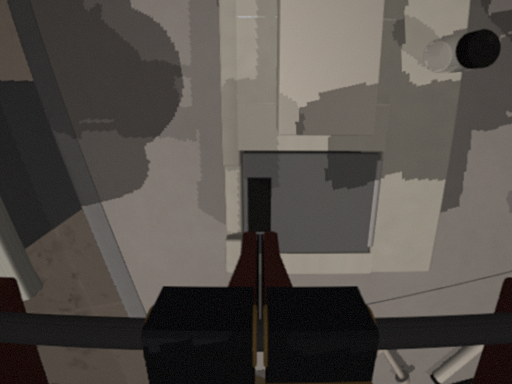

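The scene view shows the hatch bare. In the wrist view the carton's near edge is at row 135 (cols 278–376), the hatch's left edge is at row 151 and the pad is at (259,204). The vial is untouched at (478,49).

```bash
python3 - <<'E'
from pose import *
import pickle
c=pickle.load(open('w3.pkl','rb'))
for p,z in(((278,135),117),((376,135),117),((243,151),85),((381,151),85),((259,204),86)): print(p,toR(onz(c,p,z)))
E
python3 jog.py '[[0,0,25,0,0,0],[0,0,25,0,0,0],[0,0,12,0,0,0],[0,0,4,0,0,0],[0,0,0,0,0,0]]'; python3 jog.py '[[0,0,2,0,0,0],[0,0,2,0,0,0],[0,0,0,0,0,0]]'; python3 -c "from pose import *;goal(-56,-70,103)"
```

```text
(278, 135) [-43.87789992 -13.13685295]
(376, 135) [ 17.46228026 -12.61140721]
(243, 151) [-67.3246357  -29.03085442]
(381, 151) [ 33.65276409 -28.42504915]
(259, 204) [-55.65569321 -69.37301193]
t: 5.77
ee_pos: [456.5, -71.6, 110.2]
orientation: [-2.457, -1.954, 0.003]
ft_force: [-0.1, 0.4, -0.1]
width: 0.4
grasp_force: 0.0
t: 6.02
ee_pos: [457.6, -71.8, 108.0]
orientation: [2.458, 1.955, 0.001]
ft_force: [-0.7, 0.1, -0.2]
width: 0.3
grasp_force: 0.0
t 6.0167 tcp [457.57 -71.84 108.01] reader [-54.79 -68.33] tool y yaw in reader 0.003 z [ 0. -0. -1.] F [-0.67  0.11 -0.17] w 0.3193385573518671
tool delta [-1.67 -1.22  5.01]
```

```bash
python3 jog.py '[[-1,-1,2,0,0,0],[0,0,2,0,0,0],[0,0,1,0,0,0],[0,0,0,0,0,0]]'; python3 jog.py '[[0,0,1,0,0,0],[0,0,0.5,0,0,0],[0,0,0,0,0,0]]';python3 jog.py '[[0,0,1,0,0,0],[0,0,0,0,0,0]]'
```

```text
t: 6.35
ee_pos: [456.1, -72.6, 102.8]
orientation: [2.458, 1.955, 0.001]
ft_force: [-0.1, -0.9, 2.3]
width: 0.0
grasp_force: 1.3
t: 6.6
ee_pos: [456.1, -72.6, 101.2]
orientation: [2.458, 1.955, 0.0]
ft_force: [0.7, -0.9, 2.8]
width: 0.4
grasp_force: 1.4
t: 6.77
ee_pos: [456.1, -72.6, 100.2]
orientation: [2.458, 1.955, 0.0]
ft_force: [0.2, -1.4, 2.0]
width: 0.4
grasp_force: 1.2
```

```bash
python3 jog.py '[[0,0,1,0,0,0],[0,0,0,0,0,0]]';python3 jog.py '[[0,0,1,0,0,0],[0,0,0,0,0,0]]'
```

```text
t: 6.93
ee_pos: [456.1, -72.6, 99.1]
orientation: [2.458, 1.955, 0.0]
ft_force: [0.5, -1.3, 3.4]
width: 0.2
grasp_force: 1.5
t: 7.1
ee_pos: [456.1, -72.6, 98.1]
orientation: [2.458, 1.955, 0.0]
ft_force: [0.8, -1.5, 2.6]
width: 0.7
grasp_force: 1.5
```

```bash
python3 jog.py '[[0,0,0.5,0,0,0],[0,0,0,0,0,0]]'
```

```text
t: 7.27
ee_pos: [456.1, -72.6, 97.7]
orientation: [2.459, 1.955, 0.0]
ft_force: [1.9, -1.2, 3.3]
width: 0.2
grasp_force: 1.5
```

```bash
python3 jog.py '[[0,0,0.5,0,0,0],[0,0,0,0,0,0]]'
```

```text
t: 7.43
ee_pos: [456.1, -72.6, 97.2]
orientation: [2.458, 1.955, 0.001]
ft_force: [2.0, -0.3, 2.9]
width: 0.6
grasp_force: 1.5
```

```bash
python3 jog.py '[[0,0,0.5,0,0,0],[0,0,0,0,0,0]]'
```

```text
t: 7.6
ee_pos: [456.2, -72.6, 97.0]
orientation: [2.458, 1.955, 0.001]
ft_force: [0.8, -1.5, 6.0]
width: 0.2
grasp_force: 3.6
```

The force rose at the firm stop, so I'll let go quickly.

```bash
python3 jog.py '[[0,0,-25,0,0,0],[0,0,-40,0,0,0],[0,0,-40,0,0,0],[0,-20,-30,0,0,0],[0,-20,-10,0,0,0]]'; python3 jog.py '[[-30,0,0,0,0,0],[-30,0,0,0,0,0],[-30,0,0,0,0,0],[-20,0,0,0,0,0],[0,0,0,0,0,0]]'
python3 jog.py '[[0,0,0,0,0,0],[0,0,0,0,0,0],[0,0,0,0,0,0],[0,0,0,0,0,0],[0,0,0,0,0,0]]' >/dev/null
python3 - <<'E'
from pose import *
state()
t,s=[ctrl.get_image(n)['img'][:,:,::-1] for n in('top','scene')]
r=lambda i:cv2.resize(i,None,fx=4,fy=4,interpolation=cv2.INTER_CUBIC)
cv2.imwrite('pics/f1.png',np.hstack([r(t[135:235,215:315]),r(s[155:255,225:325])]))
E
```

```text
t: 8.02
ee_pos: [418.3, -63.7, 245.2]
orientation: [2.456, 1.953, 0.005]
ft_force: [-1.0, 0.3, -0.5]
width: 0.7
grasp_force: 0.0
t: 8.43
ee_pos: [390.9, -172.6, 241.3]
orientation: [-2.461, -1.951, 0.002]
ft_force: [-0.1, -0.2, 0.7]
width: 0.5
grasp_force: 0.0
t 8.85 tcp [ 392.3  -169.91  241.59] reader [ -95.98 -178.7 ] tool y yaw in reader 0.004 z [-0.  0. -1.] F [ 0.11  0.94 -0.42] w 0.20041882899664965
```

View pics/f1.png

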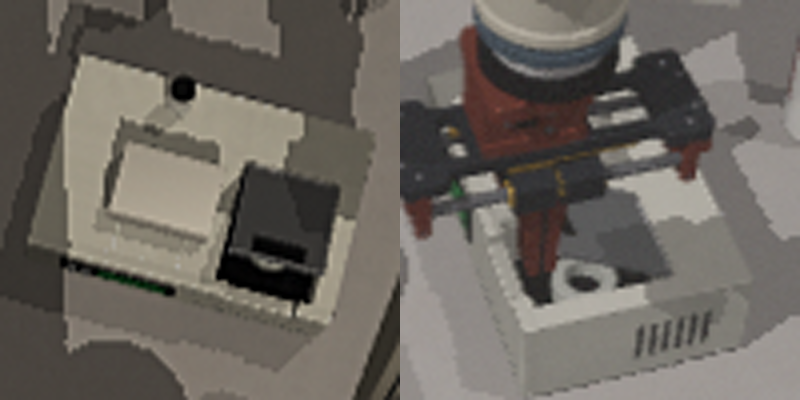

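The hatch stands open in both views: pad at (280,243) and dark well below it in the top view, sample well visible in the scene view. The carton is on the deck at (165,190). Now I'll wait three seconds, keeping off it.

```bash
Z='[[0,0,0,0,0,0],[0,0,0,0,0,0],[0,0,0,0,0,0],[0,0,0,0,0,0],[0,0,0,0,0,0]]'
for i in 1 2 3 4 5 6 7 8; do python3 jog.py '[[0,0,0,0,0,0],[0,0,0,0,0,0],[0,0,0,0,0,0],[0,0,0,0,0,0],[0,0,0,0,0,0]]' >/dev/null; done
python3 - <<'E'
from pose import *
state()
t,s=[ctrl.get_image(n)['img'][:,:,::-1] for n in('top','scene')]
r=lambda i:cv2.resize(i,None,fx=4,fy=4,interpolation=cv2.INTER_CUBIC)
cv2.imwrite('pics/f2.png',np.hstack([r(t[135:235,215:315]),r(s[155:255,225:325])]))
E
```

```text
t 12.2833 tcp [ 392.15 -170.72  241.67] reader [ -95.95 -179.52] tool y yaw in reader 0.003 z [-0. -0. -1.] F [ 0.15 -0.2   0.73] w 0.5596981414392073
```

View pics/f2.png

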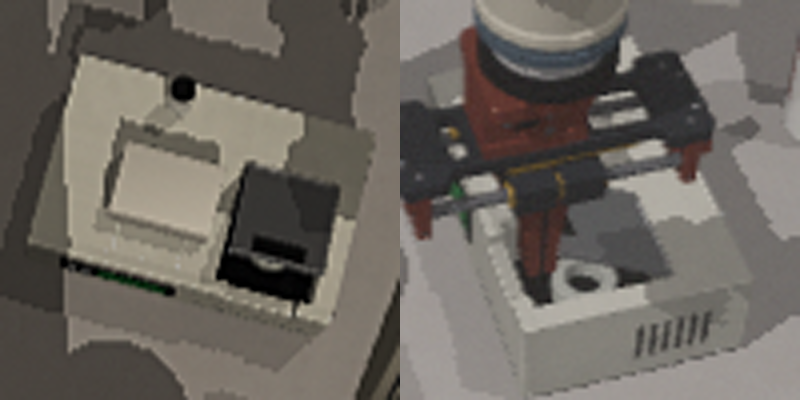

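The picture is unchanged after 3.4 s: the hatch is still open (top-view pad at (280,243)) and the carton is still clear of it.

```bash
python3 -c "from workcell import ctrl;print(ctrl.close_job())"
```

```text
the job is handed in; nothing more can be done
None
```

I pushed the carton onto the deck about 15 mm clear of the hatch, then pressed the hatch once; it popped up, was still open in pictures about 4 s later, and the job is handed in.

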